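Turn the lidded glass dish over in its stand

ROBOT

A 6-joint arm with a two-finger parallel gripper is mounted at the origin on the work surface. World frame = base frame: x ahead of the robot, y to its left, z up, the work surface at z = 0. Lengths are in m, angles in rad, forces in N, time in s.
With the tool pointing down it reaches from about 0.25 to 0.85 m from the base axis. Payload 12.5 kg.
Tool frame: the origin (TCP) lies between the finger pads; the fingertips stand 8 mm ahead of it and the grasp point (between the pads) lies 11 mm behind it; z points along the fingers, y is the line along which they close (so a half turn about z gives the same grasp; the last joint's range is limited). The gripper opens to 93 mm and grips with 3 to 60 N. Pads are 15 mm wide; open, the fingers measure 128 mm over their backs; the gripper's body (75 mm by 188 mm) begins 65 mm behind the grasp point.
Start: joints at [1.065, 0.351, 1.652, -0, 1.139, -0.085], TCP at [0.225, 0.502, 0.227] pointing down, gripper open.
Joint ranges: [-2.75, 2.75], [-0.79, 2.1], [0.01, 2.65], [-1.57, 4.71], [0.07, 3.14], [-2.87, 2.87]. Speed limits (rad/s): [2.22, 2.22, 2.79, 3.14, 3.14, 3.14].

INTERFACE

Orientations are given as a unit quaternion [x, y, z, w].
In Python, from workcell import telemetry, eyes, manip, nets gives the robot as it stands.
- The arm moves only by the tool carry_out, never from a script. Its argument "motion" is text: rows parted by semicolons, each of 7 numbers parted by spaces: the shift along the tool's x, y, z in cm, then the turn, a rotation vector about the tool's x, y, z in degrees, then the finger opening in cm, from 0 to 9.3. A call has 1 to 5 rows; each row shifts and turns the commanded pose from where the row before left it, along the tool's axes as they then stand; what a row does not reach is not made up. A row lasts 1/10 s, in which the tool goes at most 50 mm and 8.59 degrees, less where a joint would pass 70% of its speed; a pose out of reach is approached as far as the arm can. A call with a gripper value outside its range is refused whole. The fingers move at their own pace and stop on an object; "newtons" is the grip in N (left out, the last holds). Time passes only in rows, so rows that do not move let the fingers close. It gives the time, the measured TCP pose, the force, the opening and the grip force at its end, in the units of the state.
- telemetry.read_state(): the state, without advancing time (a new reading comes with each control period).
- eyes.grab_frame(name): name is "scene" or "side" or "wrist"; returns the picture (384x512x3 uint8, red, green, blue); there is no depth.
- eyes.get_calibration(name): a dict with "intrinsics" (3x3 intrinsics, pixels), "R" (3x3) and "t" (3): a world point X has camera coordinates R X + t. Camera axes: x right, y down, z forward; pixel columns grow to the right and rows downward; lengths in m; the calibration is good to about 2 mm. A picture is of the moment at which its call begins: read the wrist's pose just before it. get_calibration takes no time and is no camera call; for the wrist camera it gives the pose at the moment of the call.
- manip.job_done(): hands the job in; it is judged then, once.
Trained networks look in the newest picture that a camera, given by its name, has taken for a name from the list of things; names that differ only in an ending like _2 or _b are one class to them, and where a whole thing is asked for, a point or a joint stands for the part that bears it (a point fixed in the world has none). Each returns a list of dicts, best first, with "score" (0 to 1); they miss things now and then, are a little off and sometimes report something else, mostly with a low value. They report only what shows in the picture. A call takes as long as a camera call. They do not tell look-alikes from the thing itself.
- nets.look_for(camera, label): "box" ([left, top, width, height] in pixels, round what is visible of it).
The state is a dict: "time": time; "joint_pos": joint angles; "dq": joint speeds; "effort": joint torques, N m; "tool_pos": TCP position; "tool_rot": TCP orientation; "wrist_force": force on the tool from outside, world axes, zero at the start; "ft_torque": the same for the moment, N m; "opening": opening from 0.0 (shut) to 1.0 (fully open); "gripper_force": force on a finger pad.
Only numpy, scipy, OpenCV 4.12 (cv2) and the standard library are available. Lean on these libraries where they do the work, as an engineer would, in place of code of your own. Each camera call takes 0.05 s, during which the arm holds its last target. There are 200 camera calls.

TASK

The face of the brass rosette has been examined and now its back is wanted: turn over the larger round glass dish that leans in its wire stand, pinching lid and base together so that it stays shut, and lean it back in the same stand with its lid now against the two uprights and its bottom facing out. Do not drop it or let the lid come off, and do not disturb the smaller dish or anything else on the table.

Things in the scene. Friction and masses are not known exactly. Their poses are not given: they have to be found in the camera images.
- dish_base: base of the larger round clear-glass dish: open cup 84 mm across, 18 mm high, wall 2, floor 2.5 mm. Origin: centre of its flat underside; z: towards the lid. At the start its underside lies on the stand's uprights, its plane leaning 35 degrees from vertical, lid facing out and up. Base and lid are two loose parts without a catch; shut, 20.5 mm thick over the two flat faces, about 0.2 kg
- dish_lid: lid of the larger dish: flat disc 93 mm across, 2.5 mm thick, its skirt reaching 13 mm down over the base with 2 mm of play all round (the last 5 mm of the base stay bare). Origin: centre of its outer flat face; z: out of that face, away from the base. When shut it lies 20.5 mm from the base's origin along z
- rosette: loose cast brass rosette lying inside the larger dish, 41 mm across, 10.5 mm high, 45 g; it slides about in the dish. Origin: centre of its flat back; z axis: out of its domed face.
- dish_middle (a point): centre of the shut larger dish, half way between its two flat faces (fixed to the base).
- stand: fixed wire stand of the larger dish. Foot plate 108 x 85 x 6 mm; two 7 mm steel wires 56 mm apart (along y), each a hook 40 mm long with an upturned 14 mm end, and an upright 48 mm long up the slope. The dish's round edge stands on the hooks, its rear face leans on the uprights. Origin: centre of the foot's underside; x: the way it faces, roughly to the robot's right (the dish's top leans to -x); z up
- stand_seat (a point): point of the stand where the middle of the larger dish (half way between its faces) lies when it is properly seated, either way round; axes as the stand's.
- stand_bend (a point): midway between the two places where hook meets upright, on the slope that the dish leans on, 45 mm above the table. Uprights rise from here 35 degrees from vertical towards the stand's -x, hooks run out at right angles to them. Nothing spans the gap between the uprights up here: the upper 35 mm of the dish stands free at both faces and above
- small_stand: the other stand, of the same form; it holds the smaller dish. Fixed. Which of the two stands is on the left varies.
- small_dish: smaller round lidded dish, 70 mm across and 16 mm thick, in the other stand; bystander. Origin: centre of the flat face that lies against the uprights; z axis out and up.
- wax_jar: small jar 42 mm across, 45 mm high, between the stands; bystander. Origin: centre of its underside.
- brush: flat brush 170 mm long lying near the robot; bystander. Origin: middle of its length, underside.
- solvent: bottle 86 mm across, 225 mm high, to the right; bystander. Origin: centre of its underside.
- white_bottle: bottle 60 mm across, 165 mm high, near right; bystander. Origin: centre of its underside.
- paper_cup: cup 76 mm across, 90 mm high, left; bystander. Origin: centre of its underside.
- wood_block: wood block 200 x 70 x 45 mm, left; bystander. Origin: centre of its underside.
- rotary_tool: small hand-held rotary tool lying down, about 190 mm long, left; bystander. Origin: underside, middle of its length.
Things that resemble listed ones, but are neither listed nor needed, are in the scene too. Leave any green or red look-alike of the stand alone.

How it is judged:
On the way:
1. the dish is held the other way up, lid and base both pinched by the fingers (angle between dish_base's own z axis and vertical above 1.8 rad and contact force between the fingers and dish_lid above 1 N and contact force between the fingers and dish_base above 1 N and distance between dish_lid and dish_base below 0.0235 m and angle between the z axis of dish_lid and the z axis of dish_base, either way round below 0.1 rad), for 0.1 s.
At the end, for the whole second after the job is handed in: the larger dish leans at rest in its stand turned over: the base's z axis points down and back, 113 to 137 degrees from vertical up (125 is ideal); its middle lies within 12 mm of the stand's seat point; lid and base are shut (origins less than 23.5 mm apart, axes within 0.1 rad); nothing holds it (angle between dish_base's own z axis and vertical between 1.98 and 2.4 rad and distance between dish_lid and dish_base below 0.0235 m and angle between the z axis of dish_lid and the z axis of dish_base, either way round below 0.1 rad and distance between dish_middle and stand_seat below 0.012 m and linear speed of each of dish_base, dish_lid below 0.02 m/s); the robot touches nothing.
It fails at once if the lid comes off the larger dish (origins of lid and base more than 27 mm apart) (distance between dish_lid and dish_base above 0.027 m).
It fails at once if the larger dish is dropped (faster than 0.45 m/s while the fingers do not touch it) (linear speed of dish_base above 0.45 m/s and contact force between the fingers and dish_base below 0.05 N and contact force between the fingers and dish_lid below 0.05 N).
It fails at once if the smaller dish or another bystander is moved more than 25 mm (distance of any of small_dish, wax_jar, brush, solvent, white_bottle, paper_cup, wood_block, rotary_tool from where it was at the start of the episode above 0.025 m).
It also fails if it takes over 48 s, if anything falls off the work surface, if the arm or the gripper's body presses on something with over 40 N, if the wrist force passes 120 N, or if a joint passes its speed limit or range.

## Working session

There is one attempt and no reset: what is moved stays moved. The work goes in short steps, Python scripts to look and compute and a tool call to move; the robot and the scene stay as the last step left them, time stands still between calls to the robot, and variables do not carry over. Pictures are saved under pics/ and viewed, at most 10 in all, crops included, and the job is handed in when it is done.

Besides the shell and the picture viewer there is one more tool, called as a command line: name --argument value ..., lists and objects as JSON in quotes. carry_out: Moves the arm, as the interface text tells. Its arguments: {"type":"object","properties":{"motion":{"type":"string"},"newtons":{"type":"number"}},"required":["motion"]}

```bash
mkdir -p pics; ls
python3 - <<'E'
from workcell import telemetry, eyes, manip, nets
import cv2, numpy as np
s=telemetry.read_state(); print(s)
ims=[]
for c in ["scene","side"]:
    im=eyes.grab_frame(c); cv2.imwrite(f"pics/{c}0.png",im[:,:,::-1])
    k=eyes.get_calibration(c); print(c,np.round(k["intrinsics"],1).tolist(),np.round(k["R"],3).tolist(),np.round(k["t"],3).tolist())
    for l in ["dish_lid","dish_base","rosette","stand","small_stand","small_dish","wax_jar"]:
        print(l,[(np.round(d["box"]).astype(int).tolist(),round(d["score"],2)) for d in nets.look_for(c,l)[:4]])
    ims.append(im)
E
```

```text
pics
{'time': 0.0, 'joint_pos': array([ 1.06534954e+00,  3.51265567e-01,  1.65241445e+00,  3.41611117e-06,
        1.13913931e+00, -8.45920702e-02]), 'dq': array([ 0.00089842,  0.00020108,  0.00131446,  0.00024113,  0.00123949,
       -0.0007244 ]), 'effort': array([ 3.86468033e-03, -4.97332799e+01, -2.85244203e+01,  7.01019145e-02,
        2.57918111e-02, -9.02366105e-05]), 'tool_pos': array([0.22450271, 0.50171856, 0.22608904]), 'tool_rot': array([ 2.08878509e-01,  9.77941405e-01, -5.86389497e-04, -1.79817379e-04]), 'wrist_force': array([-0.09707584,  1.14909849, -0.04996905]), 'ft_torque': array([-0.00167235,  0.03970198,  0.00528751]), 'gripper_force': 0.0, 'opening': 1.0031590847243663}
scene [[348.4, 0.0, 251.7], [0.0, 348.4, 191.7], [0.0, 0.0, 1.0]] [[-0.067, 0.998, 0.002], [0.787, 0.054, -0.615], [-0.613, -0.039, -0.789]] [0.055, -0.329, 1.297]
dish_lid [([311, 215, 36, 40], 0.9), ([249, 247, 16, 21], 0.73)]
dish_base []
rosette []
stand [([294, 236, 51, 40], 0.97), ([288, 141, 45, 41], 0.79), ([349, 128, 40, 36], 0.67), ([337, 290, 60, 65], 0.61)]
small_stand [([166, 230, 48, 43], 0.81)]
small_dish [([180, 226, 19, 25], 0.85)]
wax_jar [([248, 243, 18, 24], 0.86), ([181, 227, 20, 23], 0.56)]
side [[371.5, 0.0, 254.8], [0.0, 371.5, 185.3], [0.0, 0.0, 1.0]] [[0.916, -0.401, 0.013], [-0.259, -0.617, -0.743], [0.306, 0.677, -0.669]] [-0.484, 0.175, 0.941]
dish_lid [([244, 124, 25, 28], 0.55), ([239, 140, 36, 32], 0.15)]
dish_base []
rosette [([239, 143, 43, 30], 0.17)]
stand [([241, 137, 35, 36], 0.82), ([147, 160, 43, 39], 0.81), ([259, 264, 35, 61], 0.7), ([113, 132, 35, 37], 0.56)]
small_stand [([292, 204, 49, 46], 0.62)]
small_dish [([307, 196, 19, 27], 0.76), ([262, 263, 32, 59], 0.59)]
wax_jar [([281, 175, 13, 18], 0.68)]
```

Run:
```python
import cv2,numpy as np
a=cv2.imread("pics/scene0.png")[100:370,140:440]; b=cv2.imread("pics/side0.png")[90:360,90:390]
cv2.imwrite("pics/v1.png",cv2.resize(a,None,fx=2.2,fy=2.2,interpolation=2)); cv2.imwrite("pics/v2.png",cv2.resize(b,None,fx=2.2,fy=2.2,interpolation=2))
```

```text
(no output)
```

View pics/v1.png

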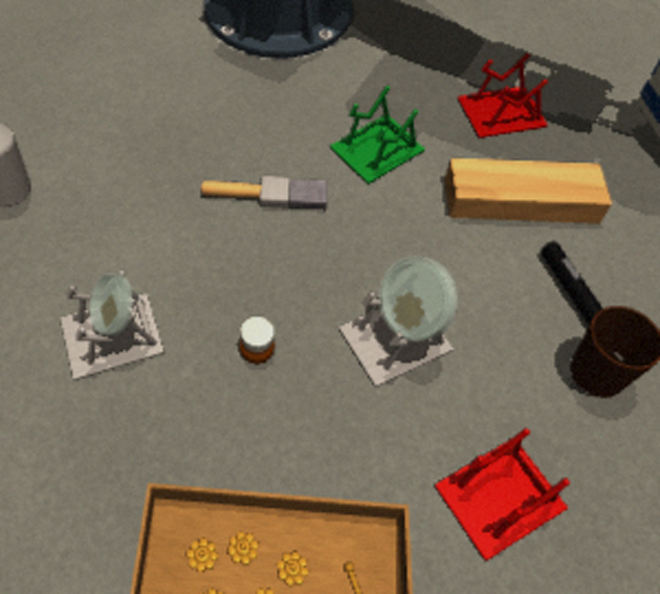

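View pics/v2.png

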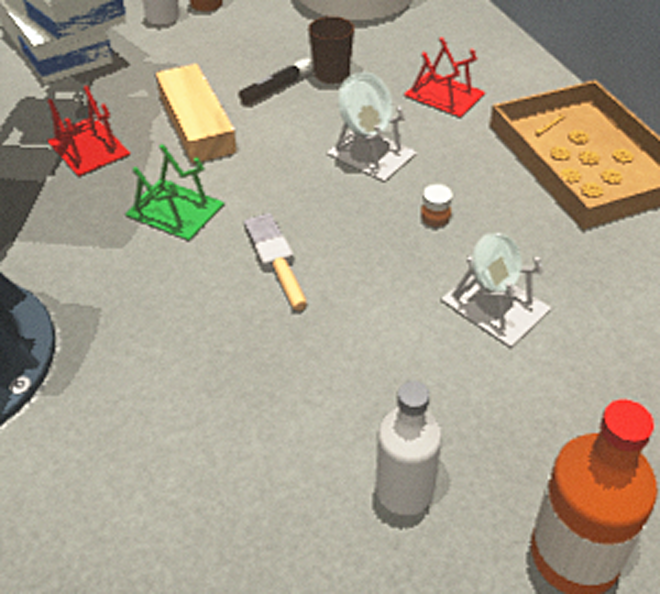

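Candidates (scene pixels): the larger dish is in the grey stand at (329,230), with a flower-shaped insert. The smaller dish is in the grey stand at (190,240), with a diamond insert. The stand look-alikes are green at (311,160) and red at (370,145) and (368,325). I choose the one at (329,230), which is the larger dish with the rosette.

```bash
cat > h.py <<'E'
import numpy as np, cv2
from scipy.spatial.transform import Rotation as Rot
from scipy.optimize import least_squares
def proj(k,X):
    c=np.atleast_2d(X)@np.array(k["R"]).T+np.array(k["t"]); u=c@np.array(k["intrinsics"]).T; return u[:,:2]/u[:,2:]
def ray(k,uv,z):
    R=np.array(k["R"]);o=-R.T@np.array(k["t"]); d=R.T@np.linalg.solve(np.array(k["intrinsics"]),[uv[0],uv[1],1]); return o+d*(z-o[2])/d[2]
C,S=np.cos(np.radians(35)),np.sin(np.radians(35))
E
python3 - <<'E'
from h import *
from workcell import eyes
im=eyes.grab_frame("wrist"); cv2.imwrite("pics/wr0.png",im[:,:,::-1])
k={c:eyes.get_calibration(c) for c in ["scene","side","wrist"]}
w=k["wrist"];print(-np.array(w["R"]).T@w["t"],np.round(w["R"],2).tolist(),np.round(w["intrinsics"]).tolist())
P=[("scene",(340,328),(140,100)),("scene",(380,384),(140,100)),("scene",(452,346),(140,100)),("side",(328,153),(90,90)),("side",(385,179),(90,90)),("side",(416,155),(90,90))]
for c,p,o in P: print(c,np.round(ray(k[c],(np.array(p)+.5)/2.2+o-.5,.004),3))
for s,p in (("scene",(418,297)),("side",(364,104))): print(np.round(ray(k[s],np.array(p)/2.2+((140,100) if s=="scene" else (90,90)),.085),3))
E
```

```text
[0.15640106 0.5321211  0.38443505] [[0.41, 0.91, 0.0], [0.88, -0.39, 0.26], [0.24, -0.11, -0.96]] [[302.0, 0.0, 257.0], [0.0, 302.0, 194.0], [0.0, 0.0, 1.0]]
scene [0.605 0.098 0.004]
scene [0.674 0.143 0.004]
scene [0.62  0.23  0.004]
side [0.552 0.188 0.004]
side [0.606 0.099 0.004]
side [0.673 0.132 0.004]
[0.606 0.177 0.085]
[0.606 0.176 0.085]
```

View pics/wr0.png

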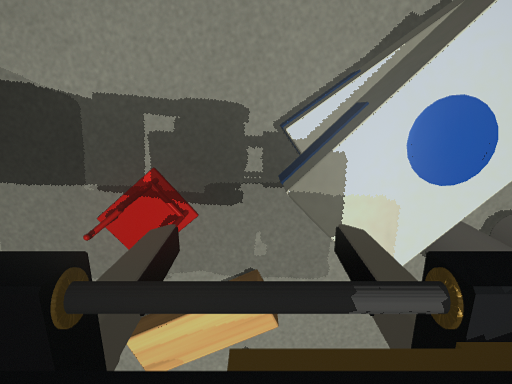

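The wrist view shows only the red stand at (150,210), the box and the block, not the dish. Both fixed cameras agree on the stand: centre about (0.613,0.164), yaw −59°, dish centre about (0.606,0.177).

```bash
cat >> h.py <<'E'
def frame(yaw):
    xs=np.array([np.cos(yaw),np.sin(yaw),0]);z=np.array([0,0,1.])
    u=-S*xs+C*z; n=C*xs+S*z; ys=np.cross(z,xs); return u,n,ys
def tool(yaw,flip=False):
    u,n,ys=frame(yaw); y=n if flip else -n; return np.column_stack([np.cross(y,-u),y,-u])
def plan(p0,R0,p1,R1,N):
    """constant row (cm, deg) that takes pose 0 to pose 1 in N rows"""
    w=Rot.from_matrix(R0.T@R1).as_rotvec()/N; r=Rot.from_rotvec(w).as_matrix()
    A=sum(np.linalg.matrix_power(r,i) for i in range(N)); d=np.linalg.solve(A,R0.T@(p1-p0))
    path=[p0+R0@sum(np.linalg.matrix_power(r,i) for i in range(m+1))@d for m in range(N)]
    return np.round(d*100,2),np.round(np.degrees(w),2),np.round(path,3)
def now():
    from workcell import telemetry
    s=telemetry.read_state(); return s,s["tool_pos"],Rot.from_quat(s["tool_rot"]).as_matrix()
E
python3 - <<'E'
from h import *
s,p,R=now(); yaw=np.radians(-59); u,n,ys=frame(yaw); c=np.array([.606,.177,.088])
for N in (10,12): print(*plan(p,R,c+.12*u,tool(yaw),N),sep="\n")
E
```

```text
[-3.51 -2.58  1.34]
[ 3.22 -1.68 -5.33]
[[0.246 0.464 0.213]
 [0.271 0.428 0.202]
 [0.3   0.393 0.194]
 [0.331 0.361 0.187]
 [0.366 0.331 0.183]
 [0.403 0.304 0.181]
 [0.442 0.281 0.18 ]
 [0.483 0.262 0.181]
 [0.526 0.247 0.183]
 [0.571 0.236 0.186]]
[-2.91 -2.17  1.13]
[ 2.69 -1.4  -4.44]
[[0.242 0.47  0.215]
 [0.262 0.44  0.206]
 [0.285 0.41  0.198]
 [0.31  0.382 0.191]
 [0.337 0.355 0.187]
 [0.366 0.331 0.183]
 [0.396 0.309 0.181]
 [0.429 0.289 0.18 ]
 [0.463 0.271 0.18 ]
 [0.498 0.257 0.182]
 [0.534 0.245 0.184]
 [0.571 0.236 0.186]]
```

carry_out --motion "-2.9 -2.2 1.1 2.7 -1.4 -4.4 5.5; -2.9 -2.2 1.1 2.7 -1.4 -4.4 5.5; -2.9 -2.2 1.1 2.7 -1.4 -4.4 5.5; -2.9 -2.2 1.1 2.7 -1.4 -4.4 5.5; -2.9 -2.2 1.1 2.7 -1.4 -4.4 5.5"

```text
time: 1.35
tool_pos: [0.3363, 0.3528, 0.1882]
tool_rot: [0.015, 0.991, -0.128, 0.035]
wrist_force: [0.2, 0.7, 0.3]
opening: 0.626
gripper_force: 0.0
```

carry_out --motion "-2.9 -2.2 1.1 2.7 -1.4 -4.4 5.5; -2.9 -2.2 1.1 2.7 -1.4 -4.4 5.5; -2.9 -2.2 1.1 2.7 -1.4 -4.4 5.5; -2.9 -2.2 1.1 2.7 -1.4 -4.4 5.5; -2.9 -2.2 1.1 2.7 -1.4 -4.4 5.5"

```text
time: 1.85
tool_pos: [0.4967, 0.2526, 0.1858]
tool_rot: [-0.177, 0.95, -0.248, 0.068]
wrist_force: [-0.6, 0.6, -0.2]
opening: 0.592
gripper_force: 0.0
```

carry_out --motion "-2.9 -2.2 1.1 2.7 -1.4 -4.4 5.5; -2.9 -2.2 1.1 2.7 -1.4 -4.4 5.5; 0 0 0 0 0 0 5.5; 0 0 0 0 0 0 5.5; 0 0 0 0 0 0 5.5"

```text
time: 2.35
tool_pos: [0.5674, 0.2324, 0.1913]
tool_rot: [-0.25, 0.92, -0.291, 0.08]
wrist_force: [0.1, -0.2, 1.1]
opening: 0.59
gripper_force: 0.0
```

```bash
cat > look.py <<'E'
import sys
from h import *
from workcell import eyes
tag,c=sys.argv[1],np.array(eval(sys.argv[2])); yaw=np.radians(float(sys.argv[3]))
s,p,R=now(); u,n,ys=frame(yaw)
print("t",s["time"],"j",np.round(s["joint_pos"],2),"tcp",np.round(p,4),"op",s["opening"]*9.3)
d=R.T@(c-p); print("centre in tool cm",np.round(d*100,2),"rot err deg",np.round(np.degrees(Rot.from_matrix(R.T@tool(yaw)).as_rotvec()),2))
tiles=[]
for cam in ["wrist","scene","side"]:
    k=eyes.get_calibration(cam); im=eyes.grab_frame(cam)[:,:,::-1].copy(); cv2.imwrite(f"pics/{tag}_{cam}.png",im)
    f=2 if cam=="wrist" else 5; im=cv2.resize(im,None,fx=f,fy=f,interpolation=2)
    t=np.linspace(0,2*np.pi,60)
    for off,r,col in ((.01025,.0465,(0,0,255)),(-.01025,.042,(255,0,0))):
        X=c+off*n+r*(np.outer(np.cos(t),ys)+np.outer(np.sin(t),u)); cv2.polylines(im,[np.int32(proj(k,X)*f+f/2)],True,col,1)
    m=(proj(k,c)[0]*f).astype(int)
    if cam!="wrist": tiles.append(im[max(m[1]-150,0):m[1]+150,max(m[0]-200,0):m[0]+200])
    else: W=im[:,:][84:684,112:912]
tiles=[cv2.copyMakeBorder(t,0,300-t.shape[0],0,400-t.shape[1],0) for t in tiles]
cv2.imwrite(f"pics/{tag}.png",np.vstack([cv2.resize(W,(400,300)) if 0 else W[0:600:2,0:800:2].repeat(1,0),np.zeros((0,400,3),np.uint8)]) if 0 else np.hstack(tiles)); cv2.imwrite(f"pics/{tag}w.png",W)
E
python3 look.py a "[.606,.177,.088]" -59
```

```text
t 2.35 j [ 0.57  0.55  1.56 -0.68  1.15 -1.21] tcp [0.5674 0.2324 0.1913] op 5.491558376878145
centre in tool cm [-0.51  0.44 12.32] rot err deg [-0.13 -0.25 -0.48]
```

View pics/a.png

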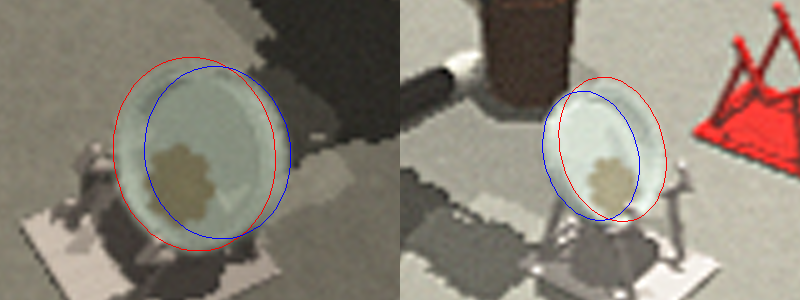

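View pics/aw.png

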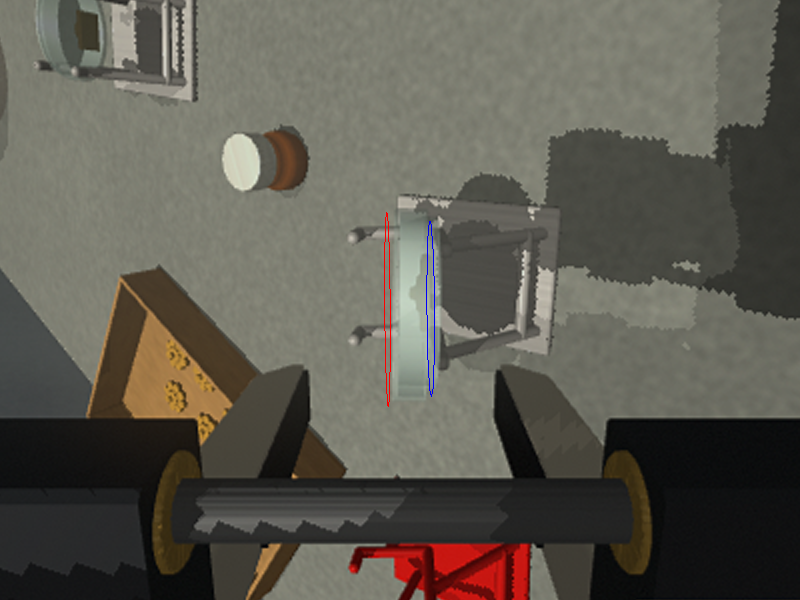

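The close view is edge-on, so the tilt and yaw are right. The dish is centred at column 419 against the tool plane at 402, an offset of about +8 mm in tool y. It is also about −6 mm in tool x. I'll correct both and descend.

carry_out --motion "-0.6 0.8 0 0 0 -0.5 5.5; 0 0 2.5 0 0 0 5.5; 0 0 2.5 0 0 0 5.5; 0 0 0 0 0 0 5.5; 0 0 0 0 0 0 5.5"

```text
time: 3.0
tool_pos: [0.5845, 0.2165, 0.1461]
tool_rot: [-0.255, 0.919, -0.292, 0.079]
wrist_force: [0.6, -0.8, 0.1]
opening: 0.589
gripper_force: 0.0
```

```bash
python3 look.py b "[.604,.180,.086]" -59
```

```text
t 3.0 j [ 0.53  0.62  1.58 -0.72  1.07 -1.19] tcp [0.5845 0.2165 0.1461] op 5.475697295034824
centre in tool cm [0.18 0.08 7.29] rot err deg [-0.16 -0.26  0.05]
```

View pics/bw.png

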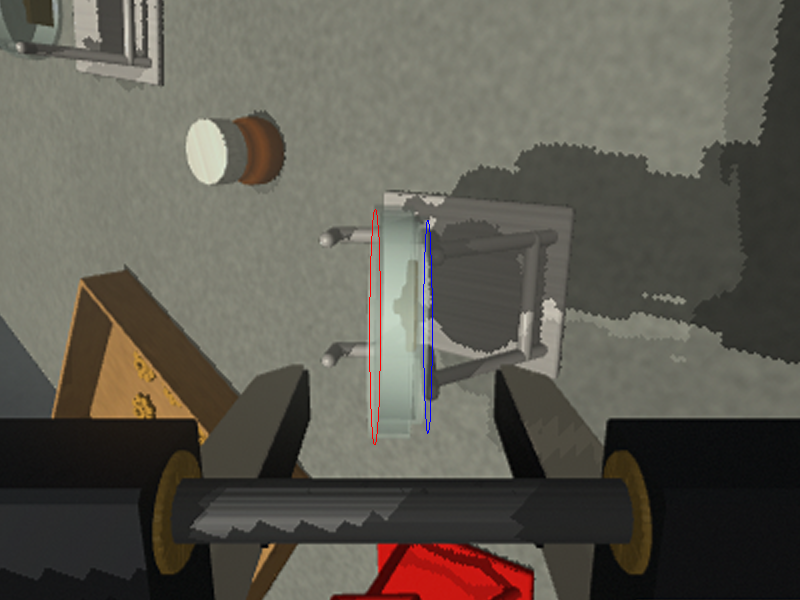

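The dish mid is at about column 402, on the tool plane, with rows 208–437. That is laterally aligned, so I descend and close.

carry_out --motion "0 0 2 0 0 0 5.5; 0 0 2 0 0 0 5.5; 0 0 1.2 0 0 0 5.5; 0 0 0 0 0 0 5.5; 0 0 0 0 0 0 5.5"

```text
time: 3.65
tool_pos: [0.6, 0.1906, 0.1041]
tool_rot: [-0.254, 0.919, -0.292, 0.079]
wrist_force: [0.1, 0.3, 0.3]
opening: 0.593
gripper_force: 0.0
```

carry_out --motion "0 0 0 0 0 0 3.5; 0 0 0 0 0 0 3.0; 0 0 0 0 0 0 2.6; 0 0 0 0 0 0 2.2; 0 0 0 0 0 0 2.0" --newtons 5

```text
time: 4.15
tool_pos: [0.6001, 0.1902, 0.1038]
tool_rot: [-0.254, 0.919, -0.292, 0.079]
wrist_force: [0.1, -3.3, 6.5]
opening: 0.235
gripper_force: 3.0
```

carry_out --motion "0 -0.1 0 0 0 0 2.1; 0 0 0 0 0 0 1.9; 0 0 0 0 0 0 1.8; 0 0 0 0 0 0 1.7" --newtons 10

```text
time: 4.55
tool_pos: [0.6004, 0.1895, 0.1041]
tool_rot: [-0.254, 0.919, -0.292, 0.079]
wrist_force: [0.4, -0.3, 2.0]
opening: 0.221
gripper_force: 10.0
```

carry_out --motion "0 0 0 0 0 0 1.5; 0 0 0 0 0 0 1; 0 0 0 0 0 0 1; 0 0 0 0 0 0 1" --newtons 35

```text
time: 4.95
tool_pos: [0.6004, 0.1895, 0.1041]
tool_rot: [-0.254, 0.919, -0.292, 0.079]
wrist_force: [1.4, -0.8, 4.0]
opening: 0.216
gripper_force: 34.9
```

carry_out --motion "0 -0.1 -0.5 0 0 0 1; 0 -0.1 -1 0 0 0 1; 0 0 -1.5 0 0 0 1; 0 0 -2 0 0 0 1; 0 0 -2 0 0 0 1"

```text
time: 5.45
tool_pos: [0.5799, 0.2238, 0.1636]
tool_rot: [-0.255, 0.919, -0.291, 0.079]
wrist_force: [0.2, 0.0, -2.1]
opening: 0.217
gripper_force: 34.9
```

carry_out --motion "0 0 -2 0 0 0 1; 0 0 -2 0 0 0 1; 0 0 -1 0 0 0 1; 0 0 0 0 0 0 1; 0 0 0 0 0 0 1"

```text
time: 5.95
tool_pos: [0.5657, 0.2475, 0.2028]
tool_rot: [-0.255, 0.919, -0.292, 0.078]
wrist_force: [1.0, -0.5, -1.7]
opening: 0.217
gripper_force: 34.9
```

```bash
python3 look.py c "[.54,.285,.2]" -59
```

```text
t 5.95 j [ 0.59  0.55  1.53 -0.67  1.19 -1.22] tcp [0.5657 0.2475 0.2028] op 2.0140174246680487
centre in tool cm [ 0.28  3.87 -2.38] rot err deg [-0.16 -0.26  0.07]
```

View pics/cw.png

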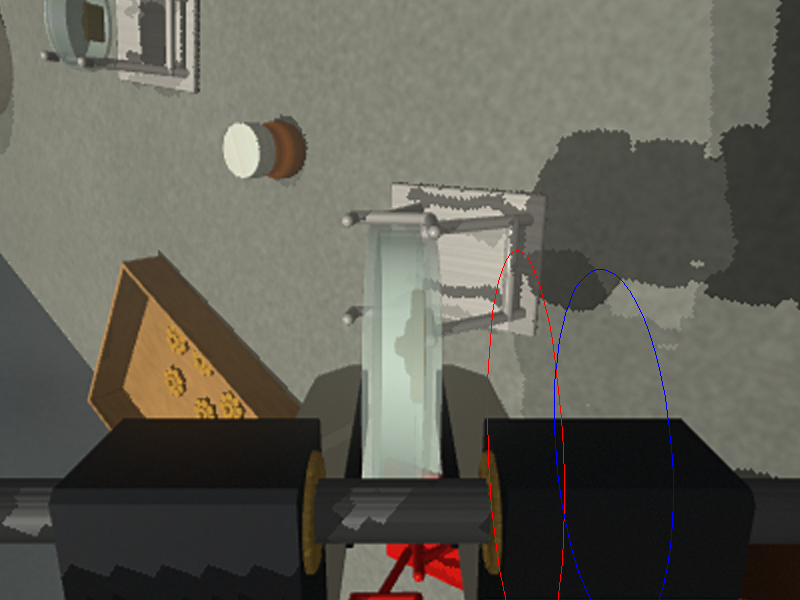

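The dish is held shut and edge-on between the fingers: far edge at row 222, columns 365–440. I'll check its centring along tool x before flipping.

Run:
```python
from h import *
from workcell import eyes
s,p,R=now(); k=eyes.get_calibration("wrist"); t=np.linspace(0,2*np.pi,400)
for d in (.018,.022,.026):
  for ox in (-.004,0,.004):
    L=[]
    for y,r in ((-.01025,.0465),(.01025,.042),(.003,.0465)):
      X=p+(np.column_stack([ox+r*np.cos(t),0*t+y,d+r*np.sin(t)]))@R.T; q=proj(k,X)*2-[112,84]; L.append(q[:,1].min().round())
    print(d,ox,L)
```

```text
0.018 -0.004 [np.float64(247.0), np.float64(262.0), np.float64(247.0)]
0.018 0 [np.float64(234.0), np.float64(249.0), np.float64(234.0)]
0.018 0.004 [np.float64(221.0), np.float64(236.0), np.float64(221.0)]
0.022 -0.004 [np.float64(245.0), np.float64(259.0), np.float64(245.0)]
0.022 0 [np.float64(232.0), np.float64(247.0), np.float64(232.0)]
0.022 0.004 [np.float64(219.0), np.float64(234.0), np.float64(219.0)]
0.026 -0.004 [np.float64(243.0), np.float64(257.0), np.float64(243.0)]
0.026 0 [np.float64(230.0), np.float64(244.0), np.float64(230.0)]
0.026 0.004 [np.float64(218.0), np.float64(232.0), np.float64(218.0)]
```

The dish sits about +3 mm in tool x, so after the flip I'll compensate by about 6 mm along that axis. Now the half turn about the tool axis.

carry_out --motion "0 0 -1 0 0 2 1; 0 0 -1 0 0 4 1; 0 0 0 0 0 7 1; 0 0 0 0 0 7 1; 0 0 0 0 0 7 1"

```text
time: 6.6
tool_pos: [0.5601, 0.2571, 0.219]
tool_rot: [-0.031, 0.953, -0.265, 0.145]
wrist_force: [0.4, 0.4, -1.8]
opening: 0.217
gripper_force: 34.9
```

carry_out --motion "0 0 0 0 0 7 1; 0 0 0 0 0 7 1; 0 0 0 0 0 7 1; 0 0 0 0 0 7 1; 0 0 0 0 0 7 1"

```text
time: 7.1
tool_pos: [0.5601, 0.257, 0.2189]
tool_rot: [0.257, 0.918, -0.209, 0.218]
wrist_force: [0.1, 1.0, -1.9]
opening: 0.217
gripper_force: 34.9
```

carry_out --motion "0 0 0 0 0 7 1; 0 0 0 0 0 7 1; 0 0 0 0 0 7 1; 0 0 0 0 0 7 1; 0 0 0 0 0 7 1"

```text
time: 7.6
tool_pos: [0.5601, 0.257, 0.2189]
tool_rot: [0.522, 0.798, -0.134, 0.271]
wrist_force: [-0.5, -0.2, -2.3]
opening: 0.217
gripper_force: 34.9
```

carry_out --motion "0 0 0 0 0 7 1; 0 0 0 0 0 7 1; 0 0 0 0 0 7 1; 0 0 0 0 0 7 1; 0 0 0 0 0 7 1"

```text
time: 8.1
tool_pos: [0.5601, 0.257, 0.2189]
tool_rot: [0.737, 0.604, -0.047, 0.299]
wrist_force: [-0.0, -0.5, -2.1]
opening: 0.219
gripper_force: 34.9
```

carry_out --motion "0 0 0 0 0 7 1; 0 0 0 0 0 7 1; 0 0 0 0 0 7 1; 0 0 0 0 0 7 1; 0 0 0 0 0 7 1"

```text
time: 8.6
tool_pos: [0.5601, 0.257, 0.2189]
tool_rot: [0.885, 0.355, 0.045, 0.299]
wrist_force: [-0.7, -0.4, -3.0]
opening: 0.218
gripper_force: 34.9
```

carry_out --motion "0 0 0 0 0 5 1; 0 0 0 0 0 1 1; 0 0 0 0 0 0 1; 0 0 0 0 0 0 1"

```text
time: 9.0
tool_pos: [0.5601, 0.2574, 0.2194]
tool_rot: [0.901, 0.311, 0.06, 0.296]
wrist_force: [-0.1, 0.3, -1.7]
opening: 0.218
gripper_force: 34.9
```

```bash
sed -i 's/^d=R.T.*$/fl=abs((R.T@tool(yaw,True))[0,0]-1)<.5; d=R.T@(c-p); print("centre in tool cm",np.round(d*100,2),"rot err deg",np.round(np.degrees(Rot.from_matrix(R.T@tool(yaw,fl)).as_rotvec()),2))/' look.py; python3 look.py d "[.54,.285,.2]" -59
python3 - <<'E'
from h import *
s,p,R=now(); u,n,ys=frame(np.radians(-59)); g=np.array([.6004,.1895,.1041]); R0=Rot.from_quat([-.254,.919,-.292,.079]).as_matrix()
print("grasp pose in tool cm",np.round(R.T@(g-p)*100,2),"rot to flipped grasp",np.degrees(Rot.from_matrix(R.T@R0@np.diag([-1,-1,1])).as_rotvec()).round(2))
E
```

```text
t 9.0 j [ 0.61  0.54  1.51 -0.66  1.22  1.79] tcp [0.5601 0.2574 0.2194] op 2.023679041432845
centre in tool cm [ 0.19 -3.91 -0.38] rot err deg [0.15 0.28 7.16]
grasp pose in tool cm [ 0.04 -0.19 13.99] rot to flipped grasp [-0.04  0.01  7.13]
```

View pics/dw.png

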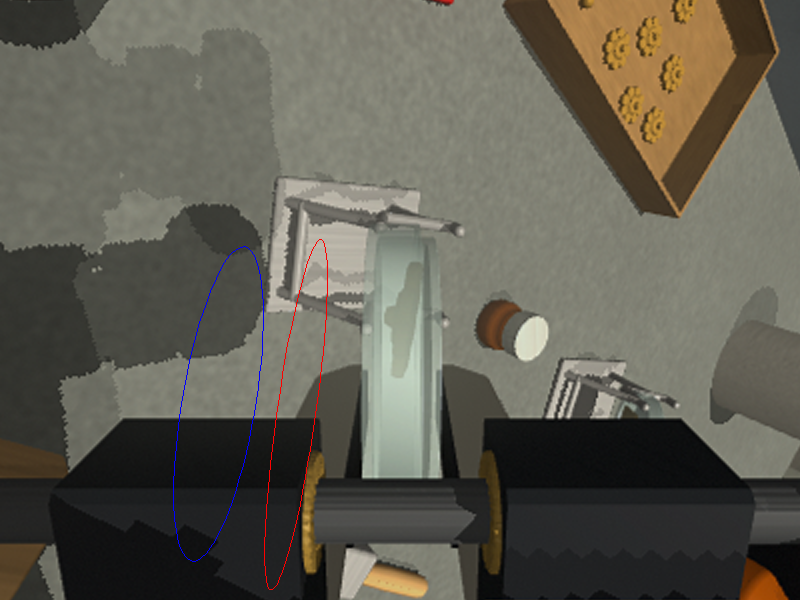

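The dish is flipped and still shut, with its far edge at about row 228. The remaining turn is 7°. I'll apply that with the x correction, then lower.

carry_out --motion "-0.5 -0.1 0 0 0 7.1 1; 0 0 2.5 0 0 0 1; 0 0 2.5 0 0 0 1; 0 0 2.5 0 0 0 1; 0 0 2.5 0 0 0 1"

```text
time: 9.65
tool_pos: [0.5851, 0.2052, 0.1369]
tool_rot: [0.919, 0.254, 0.079, 0.292]
wrist_force: [0.9, 0.1, -2.3]
opening: 0.217
gripper_force: 34.9
```

carry_out --motion "0 0 2 0 0 0 1; 0 0 0.5 0 0 0 1; 0 0 0 0 0 0 1; 0 0 0 0 0 0 1"

```text
time: 10.05
tool_pos: [0.5924, 0.1938, 0.1181]
tool_rot: [0.919, 0.254, 0.08, 0.291]
wrist_force: [-0.3, 0.9, -2.2]
opening: 0.217
gripper_force: 34.9
```

```bash
python3 look.py e "[.606,.178,.088]" -59
python3 - <<'E'
from h import *
s,p,R=now(); g=np.array([.6004,.1895,.1041]); print("grasp in tool cm",np.round(R.T@(g-p)*100,2),s["wrist_force"])
a=cv2.imread("pics/ew.png");b=cv2.imread("pics/e.png")
cv2.imwrite("pics/e2.png",np.vstack([cv2.resize(b,(800,300)),cv2.resize(a[150:450,100:700],(600,300))[:, :].copy() if 0 else cv2.copyMakeBorder(a[150:450,100:700],0,0,0,200,0)]))
E
```

```text
t 10.05 j [ 0.49  0.65  1.61 -0.75  1.    1.98] tcp [0.5924 0.1938 0.1181] op 2.021047488970817
centre in tool cm [ 0.36 -0.06  3.64] rot err deg [ 0.17  0.17 -0.07]
grasp in tool cm [ 0.46 -0.16  1.6 ] [-0.73320113  0.12029217 -1.74000279]
```

View pics/e2.png

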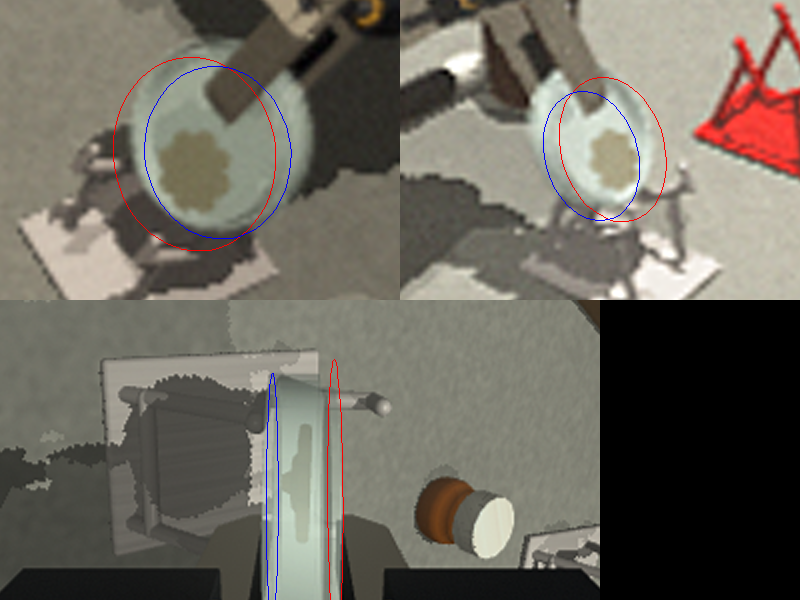

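The dish is ahead of the uprights, lid to the rear, with the bottom facing out and the rosette at scene crop (195,170). About 1.6 cm is left to the seat.

carry_out --motion "0 0 0.6 0 0 0 1; 0 0 0.5 0 0 0 1; 0 -0.1 0.2 0 0 0 1; 0 0 0 0 0 0 1; 0 0 0 0 0 0 1"

```text
time: 10.7
tool_pos: [0.5956, 0.1874, 0.1059]
tool_rot: [0.919, 0.254, 0.079, 0.292]
wrist_force: [0.4, 0.3, -2.1]
opening: 0.212
gripper_force: 34.9
```

carry_out --motion "0 0 0.1 0 0 0 1; 0 0 0.1 0 0 0 1; 0 0 0 0 0 0 1; 0 0 0 0 0 0 1"

```text
time: 11.1
tool_pos: [0.5966, 0.187, 0.1049]
tool_rot: [0.919, 0.254, 0.08, 0.291]
wrist_force: [0.4, 4.1, 3.5]
opening: 0.215
gripper_force: 34.9
```

carry_out --motion "0 -0.05 0.05 0 0 0 1; 0 0 0 0 0 0 1; 0 0 0 0 0 0 1" --newtons 20

```text
time: 11.4
tool_pos: [0.5967, 0.1871, 0.1046]
tool_rot: [0.919, 0.254, 0.08, 0.292]
wrist_force: [-1.7, 5.1, 6.5]
opening: 0.218
gripper_force: 20.0
```

Run:
```python
from h import *
s,p,R=now(); g=np.array([.6004,.1895,.1041]); print("grasp in tool cm",np.round(R.T@(g-p)*100,2),"F tool",R.T@s["wrist_force"])
```

```text
grasp in tool cm [ 0.44 -0.04  0.03] F tool [ 1.15050924 -0.57579228 -8.35227846]
```

carry_out --motion "0 0 0 0 0 0 2.2; 0 0 0 0 0 0 2.3; 0 0 0 0 0 0 2.4; 0 0 0 0 0 0 2.6; 0 0 0 0 0 0 3" --newtons 5

```text
time: 11.9
tool_pos: [0.5961, 0.1864, 0.1035]
tool_rot: [0.919, 0.254, 0.079, 0.292]
wrist_force: [-0.5, -0.1, -1.0]
opening: 0.314
gripper_force: 0.0
```

carry_out --motion "0 0 0 0 0 0 4; 0 0 0 0 0 0 5.5; 0 0 0 0 0 0 5.5; 0 0 0 0 0 0 5.5"

```text
time: 12.3
tool_pos: [0.5961, 0.1866, 0.1037]
tool_rot: [0.919, 0.254, 0.079, 0.292]
wrist_force: [0.3, 1.2, -0.3]
opening: 0.577
gripper_force: 0.0
```

carry_out --motion "0 0 -1 0 0 0 5.5; 0 0 -2 0 0 0 5.5; 0 0 -3 0 0 0 5.5; 0 0 -4 0 0 0 5.5; 0 0 0 0 0 0 5.5"

```text
time: 12.8
tool_pos: [0.5673, 0.2393, 0.1902]
tool_rot: [0.919, 0.254, 0.083, 0.29]
wrist_force: [1.0, -0.5, 0.3]
opening: 0.591
gripper_force: 0.0
```

```bash
python3 look.py f "[.606,.178,.088]" -59
python3 - <<'E'
from h import *
a=cv2.imread("pics/fw.png");b=cv2.imread("pics/f.png")
cv2.imwrite("pics/f2.png",np.vstack([b,cv2.copyMakeBorder(a[150:450,100:700],0,0,0,200,0)]))
E
```

```text
t 12.8 j [ 0.58  0.56  1.56 -0.68  1.15  1.94] tcp [0.5673 0.2393 0.1902] op 5.492408564460233
centre in tool cm [ 0.12  0.04 12.53] rot err deg [ 0.14 -0.18 -0.18]
```

View pics/f2.png

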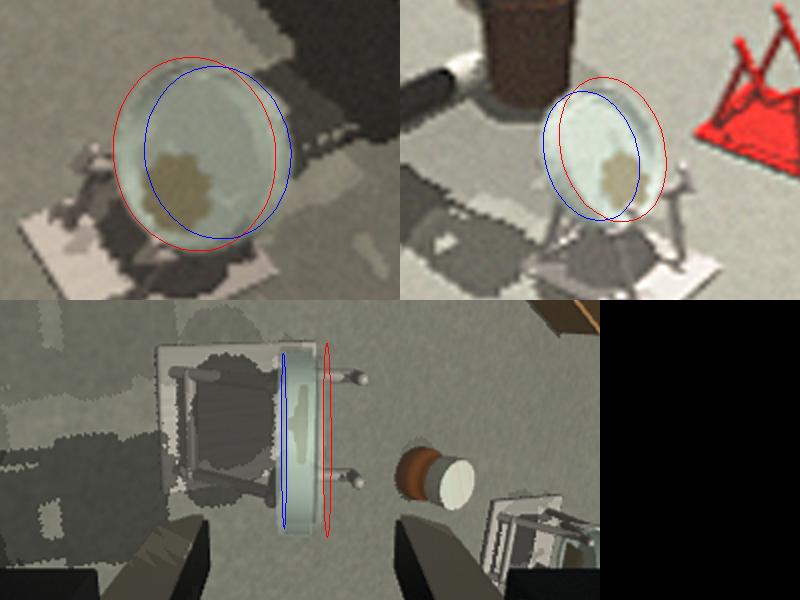

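The dish leans in its stand at the original spot, lid rim at the rear (wrist crop columns 277–317) and bottom out, and the fingers are clear. I'm handing it in.

```bash
python3 -c "
from workcell import manip
print(manip.job_done())"
```

```text
the job is handed in; nothing more can be done
None
```

The larger dish has been turned over and leans in its stand, shut, with its lid against the uprights and its bottom facing out; I handed the job in at about 13 s, but no verdict came back.

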